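# Clamp a phone in the lever press with a saddle weight

### The job

Clamp the phone for glueing: first push the phone tray by its upright front tab until it is fully home under the lever press. Then pick up the arch-shaped steel saddle weight and hang it over the press lever's side bar so that it holds the lever right down, and let go of it. Do not drop the weight, do not bump the lamp bar above the press, do not push the lever down before the tray is home, and leave the other things on the mat where they are.

Things in the scene. Friction and masses are not known exactly. Their poses are not given: they have to be found in the camera images.
- tray (a joint): Slide of the grey phone tray (in metres). 0 = pulled 70 mm out to the front, 0.07 = fully home under the press against its stop; grows along the press's +x. About 2.5 N friction; it stays where it is left.
- suction_cup: Pale silicone suction cup, 60 mm across, 47 mm high, loose on the mat. A bystander, to be left where it is. Origin: centre of its underside.
- camera_module: Grey phone camera module, 42 x 34 x 11 mm, loose on the mat. A bystander, to be left where it is. Origin: centre of its underside.
- spudger: Black plastic spudger, 155 mm long, lying flat, 8 mm high. A bystander, to be left where it is. Origin: centre of its underside.
- tin: Round stainless parts tin, 80 mm across, 48 mm high, lid closed. A bystander, to be left where it is. Origin: centre of its underside.
- screwdriver: Screwdriver with black handle, about 150 mm long, lying on the mat. A bystander, to be left where it is. Origin: centre of its underside.
- back_panel: Phone back panel of glass, 148 x 72 x 6 mm, lying flat. A bystander, to be left where it is. Origin: centre of its underside.
- press: Steel lever press, fixed, base plate 250 x 130 mm, 145 mm high. Origin: on the mat's top (3 mm over the table), under the pressing foot; x points from its front to its column at the back, y to its left, z up. Lamp, lever and tray move with it. The lever runs along its x axis at y = 0 from the hinge on the column (x = +110, z = 117 mm) to its front end at x = -97 mm.
- lamp: Aluminium lamp bar fixed over the front of the press. In the press's origin and axes: x -135 to -105, y -110 to +150, z 348 to 370 mm; a 12 mm arm at y = -22, z = 365 mm runs back to an upright at x = +125 mm. A hand coming straight down on the lever's bar hits it: come from the press's front, the hand's top leaning 40 degrees towards the press's -x.
- tab (a point): Centre of the front face of the tray's upright tab, the plate to push on: 60 mm wide (y), 45 mm high, 6 mm thick; its top edge is 20 mm above this point. 39 mm over the mat; axes as the press; moves with the tray. In front of it is only the mat. With the tray home it lies at x = -143 mm in the press's axes.
- bar (a point): Mid-point, on its axis, of the lever's side bar: level round steel bar 14 mm thick along this point's y, sticking out to the press's left (+y) from the lever's front end; 66 mm to the lever (-y), 56 mm to a 20 mm end knob (+y). Raised 154 mm over the mat (a light spring holds it there; 1 to 2 N moves it), right down on its stop 117 mm; the hung weight takes it down slowly and holds it.
- weight: Saddle weight: loose arch of bare steel, about 0.45 kg, 106 mm long (x), 30 mm wide everywhere (y), 82 mm high (z), standing on two leg blocks, each 18 mm thick, 54 mm high, 70 mm clear between them. A 32 mm flat top, 8 mm thick; 8 mm thick shoulders slope at 40 degrees from it to the legs. Origin: midway between the leg ends, at their underside. Front and back are alike.
- crown (a point): Centre of the underside of the saddle weight's flat top, 74 mm above its leg ends; axes as weight. When hung on the bar this point lies 7 mm above the bar's axis.
- shoulder (a point): Centre of the saddle weight's -x shoulder (30.5 mm to -x and 10 mm below the crown point), a good place to grip: across the 30 mm width, the hand's top leaning 40 degrees to the weight's -x, square to the slope. Here the fingertips stay clear of the bar; at the crown they would meet it. Axes as weight.
Not all that is in view belongs to the job. Leave any orange or red look-alike of the weight alone.

How it is judged (in metres and radians):
On the way, in this order (a step that is already met when the one before it is completed fails the run):
1. the tray is fully home (value of joint tray above 0.064 m), for 0.2 s.
2. the weight hangs over the bar and the lever is right down (value of joint tray above 0.064 m and z of bar in the frame of press below 0.122 m and x of crown in the frame of bar between -0.022 and 0.022 m and y of crown in the frame of bar between -0.055 and 0.055 m and z of crown in the frame of bar between 0 and 0.018 m and angle between crown's own z axis and vertical below 0.3 rad), for 0.2 s.
At the end, for the whole second after the job is handed in: Tray within 6 mm of home; lever down (mid-bar within 5 mm of its lowest height); saddle weight astride the side bar, crown on it (crown point 0 to 18 mm above the bar axis, within 22 mm across and 55 mm along it), within 0.3 rad of upright, at rest and let go; other things within 30 mm (all of step 2 and linear speed of weight below 0.03 m/s and angular speed of weight below 0.3 rad/s and contact force between the fingers and weight below 0.2 N); the robot touches nothing.
It fails at once if the lever is pushed down before the tray is home (z of bar in the frame of press below 0.135 m and value of joint tray below 0.06 m).
It fails at once if the lamp bar is bumped (over 8 N) (contact force between lamp and anything else above 8 N).
It fails at once if the weight is dropped (falls free faster than 0.5 m/s) (linear speed of weight above 0.5 m/s and contact force between the fingers and weight below 0.2 N).
It fails at once if a bystander is moved by more than 30 mm (distance of any of suction_cup, camera_module, spudger, tin, screwdriver, back_panel from where it was at the start of the episode above 0.03 m).
It also fails if it takes over 59 s, if anything falls off the work surface, if the arm or the gripper's body presses on something with over 40 N, if the wrist force passes 120 N, or if a joint passes its speed limit or range.

### The arm

A 6-joint arm with a two-finger parallel gripper is mounted at the origin on the work surface. World frame = base frame: x ahead of the robot, y to its left, z up, the work surface at z = 0. Lengths are in mm, angles in rad, forces in N, time in s.
With the tool pointing down it reaches from about 325 to 775 mm from the base axis. Payload 9.3 kg.
Tool frame: the origin (TCP) lies midway between the tips of the shut fingers; the grasp point (between the pads) lies 19 mm behind it; y points along the fingers, z is the direction in which the jaws open and shut, and the axes are right-handed (so a half turn about y gives the same grasp; the last joint's range is limited). The gripper opens to 85 mm and grips with 20 to 120 N. Pads are 22 mm wide; open, the fingers measure 114 mm over their backs; the gripper's body (76 mm by 85 mm) begins 54 mm behind the grasp point. The pads swing forward as they close: fully open they stand 13 mm farther back than shut.
Start: joints at [-1.395, 0.259, 0.021, 1.334, 0, 1.418], TCP at [177.592, -520.536, 231.279] pointing down, gripper open.
Joint ranges: [-3.04, 3.04], [-0.91, 1.82], [-1.04, 1.36], [-1.92, 1.95], [-1.52, 1.45], [-3.14, 3.14]. Speed limits (rad/s): [2.22, 2.22, 2.79, 3.14, 3.14, 3.14].

### API

Orientations are given as a unit quaternion [w, x, y, z].
In Python, from cell import get_state, capture, camera_model, close_job gives the robot as it stands. The module is installed in compiled form; this text tells all that it offers.
- The arm moves only by the tool apply_moves, never from a script. Its argument "steps" is a list of rows, each a list of 3 entries, a list of its own where there are three numbers: the turn, a rotation vector about the tool's x, y, z in rad, then the shift along the tool's x, y, z in mm, then the opening, from 0 (shut) to 1 (fully open). In form: [[[wx, wy, wz], [dx, dy, dz], grip], ...]. A call has 1 to 12 rows; each row is the pose to reach, as a shift and turn from the pose commanded when the call began, along the tool's axes at that moment; what a row does not reach only later rows make up. A row lasts 1/12 s, in which the tool goes at most 41.7 mm and 7.16 degrees, less where a joint would pass 70% of its speed; a pose out of reach is approached as far as the arm can. A call with a gripper value outside its range is refused whole. The fingers move at their own pace and stop on an object; "grip_force" is the grip in N (left out, the last holds). Time passes only in rows, so rows that repeat a pose let the fingers close. It gives the time, the measured TCP pose, the force and the opening at its end, in the units of the state.
- get_state(): the state, without advancing time (a new reading comes with each control period).
- capture(name): name is "side" or "top"; returns the picture (400x640x3 uint8, red, green, blue); there is no depth.
- camera_model(name): a dict with "camera_matrix" (3x3 intrinsics, pixels), "cam_to_world" (4x4, takes a point from camera to world coordinates). Camera axes: x right, y up, looking along -z (the intrinsics and any distortion apply to the point x, -y, -z); pixel columns grow to the right and rows downward; lengths in mm; the calibration is good to about 2 mm. A picture is of the moment at which its call begins. camera_model takes no time and is no camera call.
- close_job(): hands the job in, once; it reports no verdict.
The state is a dict: "time": time; "joint_positions": joint angles; "joint_vel": joint speeds; "joint_torque": joint torques, N m; "position": TCP position; "tcp_rot": TCP orientation; "ft_force": force on the tool from outside, world axes, zero at the start; "wrist_torque": the same for the moment, N m; "opening": finger opening in mm.
Only numpy, scipy, OpenCV 4.12 (cv2) and the standard library are available. Lean on these libraries where they do the work, as an engineer would, in place of code of your own. Each camera call takes 0.05 s, during which the arm holds its last target. There are 200 camera calls.

## Working session

There is one attempt and no reset: what is moved stays moved. The work goes in short steps, Python scripts to look and compute and a tool call to move; the robot and the scene stay as the last step left them, time stands still between calls to the robot, and variables do not carry over. Pictures are saved under pics/ and viewed, about 8 in all and at most 12, crops included, and the job is handed in when it is done.

Besides the shell and the picture viewer there is one more tool, called after "Emit:" by a JSON object that holds its "method" and its "body", one argument or row to a line. apply_moves: Moves the arm, as the interface text tells. Its arguments: {"type":"object","properties":{"steps":{"type":"array"},"grip_force":{"type":"number"}},"required":["steps"]}

```bash
mkdir -p pics; cat > h.py <<'E'
import numpy as np, cv2
from cell import get_state, capture, camera_model
def cam(n):
    m=camera_model(n); return np.array(m["camera_matrix"]),np.array(m["cam_to_world"]),m
def snap(n,f):
    im=capture(n)[:,:,::-1].copy(); cv2.imwrite(f,im); return im
def ray(n,px):
    K,T,m=cam(n); d=np.linalg.solve(K,[px[0],px[1],1]); d=T[:3,:3]@(d*[1,-1,-1]); return T[:3,3],d/np.linalg.norm(d)
def onz(n,px,z):
    o,d=ray(n,px); return o+d*(z-o[2])/d[2]
def proj(n,p):
    K,T,m=cam(n); c=T[:3,:3].T@(np.array(p,float)-T[:3,3]); q=K@(c*[1,-1,-1]); return q[:2]/q[2]
def tri(p1,p2):
    a,u=ray("top",p1); b,v=ray("side",p2)
    s=np.linalg.lstsq(np.c_[u,-v],b-a,rcond=None)[0]; P,Q=a+u*s[0],b+v*s[1]
    return (P+Q)/2,np.linalg.norm(P-Q)
E
python3 - <<'E'
from h import *
a=snap("top","pics/top0.png");b=snap("side","pics/side0.png")
for n in("top","side"):
    K,T,m=cam(n);print(n,K.tolist(),T.round(3).tolist(),[k for k in m])
print(get_state())
E
```

```text
top [[481.95824716671325, 0.0, 319.18716743225326], [0.0, 481.95824716671325, 194.15983865087475], [0.0, 0.0, 1.0]] [[0.015, 0.987, -0.161, 316.984], [-1.0, 0.016, 0.002, 4.929], [0.005, 0.161, 0.987, 1618.62], [0.0, 0.0, 0.0, 1.0]] ['camera_matrix', 'cam_to_world']
side [[514.8945928558043, 0.0, 323.18401618136676], [0.0, 514.8945928558043, 208.9854562869699], [0.0, 0.0, 1.0]] [[-0.719, 0.524, -0.457, -84.09], [-0.695, -0.53, 0.485, 720.401], [0.012, 0.666, 0.745, 1234.04], [0.0, 0.0, 0.0, 1.0]] ['camera_matrix', 'cam_to_world']
{'time': 0.1, 'joint_positions': array([-1.39456619e+00,  2.59119418e-01,  2.07834827e-02,  1.33370629e+00,
        5.16076916e-05,  1.41819996e+00]), 'joint_vel': array([ 0.00114315, -0.00081053,  0.00055837, -0.0003835 ,  0.00051419,
        0.00205521]), 'joint_torque': array([ 6.05126217e-03, -5.56693876e+01,  3.45071411e+01,  1.16302006e-02,
       -1.08304318e-04, -1.74776358e-05]), 'position': array([ 177.57565653, -520.25109675,  230.71426031]), 'tcp_rot': array([ 0.11574767, -0.11572159,  0.69801168, -0.69713033]), 'ft_force': array([-0.75438058, -0.09958154, -0.02029134]), 'wrist_torque': array([ 0.01426671,  0.043315  , -0.02792937]), 'opening': 85.365526776864}
```

View pics/top0.png

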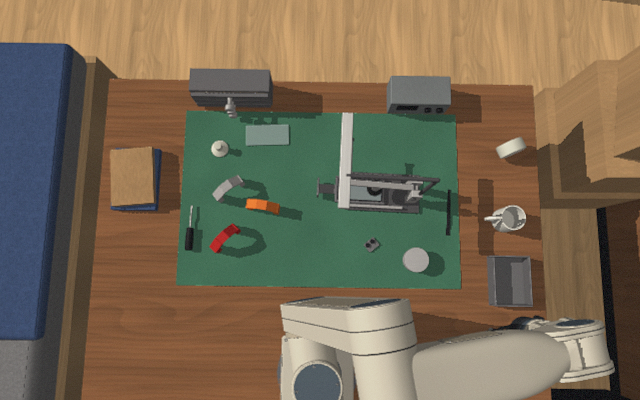

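View pics/side0.png

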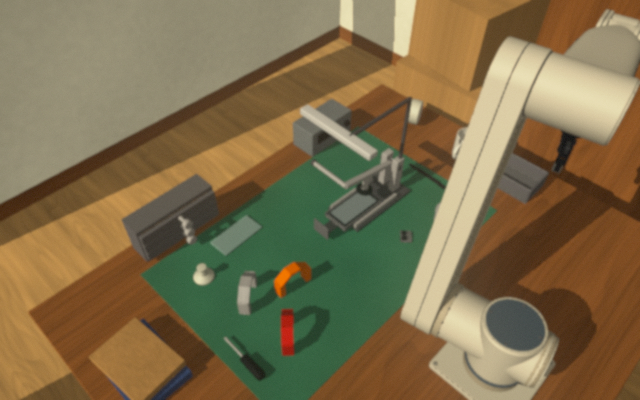

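The top view shows three arches: grey at (228,188), orange at (262,206) and red at (225,238). The bare-steel grey one fits the description. The press is at about (380,190), its tab at (325,188), and its front faces image left (world +y). I'll confirm in one enlarged crop.

```bash
python3 - <<'E'
import cv2,numpy as np
a=cv2.imread("pics/top0.png");b=cv2.imread("pics/side0.png")
r=lambda im,x,y,w,h,W,H:cv2.resize(im[y:y+h,x:x+w],(W,H),interpolation=cv2.INTER_CUBIC)
# each pane 5x
o=np.zeros((600,800,3),np.uint8)
o[:300,:250]=r(a,205,165,50,60,250,300)
o[:300,250:]=r(a,310,165,138,75,550,300)
o[300:,:250]=r(b,225,260,50,60,250,300)
o[300:,250:]=r(b,300,130,138,75*1+40-40,550,300) if 0 else r(b,300,150,137,75,550,300)
cv2.imwrite("pics/crop1.png",o)
E
```

```text
(no output)
```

View pics/crop1.png

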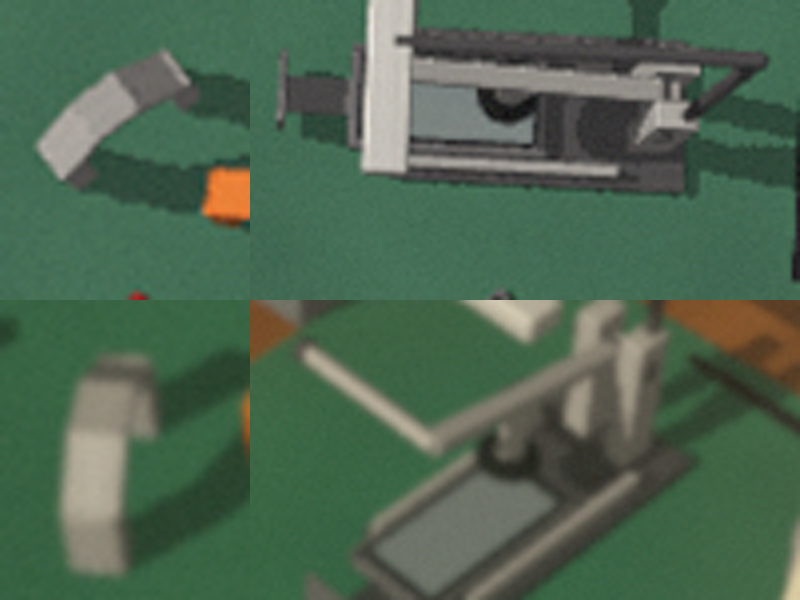

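The crop confirms the steel-grey arch at top (227,185) and side (244,295); orange and red are the look-alikes. The bar runs from the lever corner at side (346,185) to the knob at side (314,162). The tab's top edge is at about top (318,187).

```bash
python3 - <<'E'
from h import *
np.set_printoptions(precision=1,suppress=True)
T=lambda x,y:(310+(x-250)/3.986-.4,165+y/4-.4); S=lambda x,y:(300+(x-250)/4.015-.4,150+(y-300)/4-.4)
c=onz("side",S(434,441),157);k=onz("side",S(305,349),157);print("corner",c,"knob",k,np.linalg.norm(c-k))
t1=onz("top",T(281,53),62);t2=onz("top",T(281,125),62);print("tab",t1,t2,np.linalg.norm(t1-t2))
b1=onz("top",T(408,41),157);print("knob?top/ bar hidden",b1)
# weight
for n,box in(("top",(205,165,55,50)),("side",(225,260,50,62))):
    im=cv2.imread(f"pics/{n}0.png");x,y,w,h=box;s=im[y:y+h,x:x+w]
    hsv=cv2.cvtColor(s,cv2.COLOR_BGR2HSV);m=((hsv[...,1]<70)&(hsv[...,2]>75)).astype(np.uint8)
    cs,_=cv2.findContours(m,0,1);cc=max(cs,key=cv2.contourArea);m2=cv2.drawContours(m*0,[cc],-1,1,-1)
    v=cv2.bilateralFilter(hsv[...,2],5,30,3);vals=v[m2>0].astype(np.float32)[:,None]
    _,lab,cen=cv2.kmeans(vals,4,None,(3,50,.1),5,cv2.KMEANS_PP_CENTERS)
    L=m2.astype(int)-1;o=np.argsort(cen[:,0]);rk=np.empty(4,int);rk[o]=range(4);L[m2>0]=rk[lab[:,0]]
    print(n,cen[o].ravel())
    for r in range(0,h):
        if (L[r]>=0).any():print(y+r,x+np.nonzero(L[r]>=0)[0][0],"".join(".0123"[q+1] for q in L[r]).strip("."))
E
```

```text
corner [595.7 -94.6 157. ] knob [731.9 -98.2 157. ] 136.23977864332318
tab [625.2   8.1  62. ] [565.3   7.2  62. ] 59.979311524064194
knob?top/ bar hidden [617.5 -90.5 157. ]
top [ 82.  104.2 125.  161.8]
174 237 1
175 236 122
176 234 111222
177 231 1111112222
178 229 1111111112221
179 226 2211111111111222
180 225 223211111111111221
181 224 2333321111111111122
182 222 223333321111111111110.0
183 221 233333333211111111100000
184 220 2333333333321111111000000
185 219 23333333333331111111100000
186 218 233333333333332111....10
187 217 23333333333333211.......1
188 216 2333333333333321
189 215 233333333333322
190 214 233333333333321
191 213 233333333333321
192 213 2333333333332
193 212 2333333333332
194 212 2333333333320
195 212 233333333330
196 213 2333333330
197 214 23333330
198 215 23333100
199 215 2333100000
200 216 23100000
201 218 10000
202 219 10
side [ 95.7 118.4 142.2 173.4]
270 246 0000111
271 244 00000111110
272 244 000000111000
273 243 0000000000000
274 242 00000000000000
275 241 100000000000000
276 240 11111111111000000
277 240 1122222222110000
278 239 11222222222211000
279 
[... 169 characters left out ...]
2222222221111110
286 237 11233333332221111110
287 237 12333333333221111110
288 237 123333333333211
289 237 12333333333321
290 237 12333333333321
291 237 12333333333321
292 237 12333333333321
293 237 12333333333321
294 237 12333333333321
295 237 12333333333221
296 237 12333333333211
297 236 112333333333211
298 236 123333333333210
299 236 12333333333321
300 236 12333333333321
301 236 12233333333321
302 236 122333333332200
303 236 112233333322100
304 236 11222222222210
305 237 1222222222110
306 237 1122222222110
307 237 1122222222110
308 237 1122222222210
309 238 1122222222100
310 238 1122222222100
311 238 1122222222100
312 238 1112222221100
313 239 111111111100
314 239 011111111100
315 246 110
```

```bash
python3 - <<'E'
from h import *
np.set_printoptions(precision=1,suppress=True)
T=lambda x,y:(310+(x-250)/3.986-.4,165+y/4-.4)
print("lamp bottom",onz("top",T(362,171),373),onz("top",T(411,173),373))
print("lamp top",onz("top",(342.,113),373),onz("top",(353.5,113),373))
print("base corner",onz("top",T(684,191),10))
print("tab side-view z62 at", proj("side",[595.2,11,62]),"if y=24:",proj("side",[595.2,24.7,62]))
A=onz("side",(243.2,286.3),85);B=onz("side",(242.7,303.5),85);print("flat edges side",A,B,np.linalg.norm(A-B),(A+B)/2)
C=onz("top",(230.,182.5),85);print("flat edge top",C)
C=onz("top",(223.5,188.8),85);print("flat edge2 top",C)
# leg outer-end edges
for p in((216.5,199.0),(237.5,174.),(242,180.5),(212,193.5)):print("outer",p,onz("top",p,60))
a=cv2.imread("pics/top0.png");b=cv2.imread("pics/side0.png")
o=np.zeros((600,800,3),np.uint8)
o[:,:400]=cv2.resize(b[215:245,308:328+0],(400,600),interpolation=2)
o[:300,400:]=cv2.resize(a[165:210,205:265],(400,300),interpolation=2)
o[300:,400:]=cv2.resize(a[155:215,312:392],(400,300),interpolation=2)
cv2.imwrite("pics/crop2.png",o)
E
```

```text
lamp bottom [486.1 -46.7 373. ] [485.3 -78.8 373. ]
lamp top [742.7 -56.  373. ] [743.2 -87.  373. ]
base corner [ 522.8 -333.7   10. ]
tab side-view z62 at [320.2 225.4] if y=24: [316.9 228. ]
flat edges side [580.3 316.9  85. ] [541.1 351.6  85. ] 52.324738893065046 [560.7 334.2  85. ]
flat edge top [600.8 290.4  85. ]
flat edge2 top [579.8 310.4  85. ]
outer (216.5, 199.0) [549.9 336.7  60. ]
outer (237.5, 174.0) [634.4 271.6  60. ]
outer (242, 180.5) [612.8 255.9  60. ]
outer (212, 193.5) [567.9 352.3  60. ]
```

View pics/crop2.png

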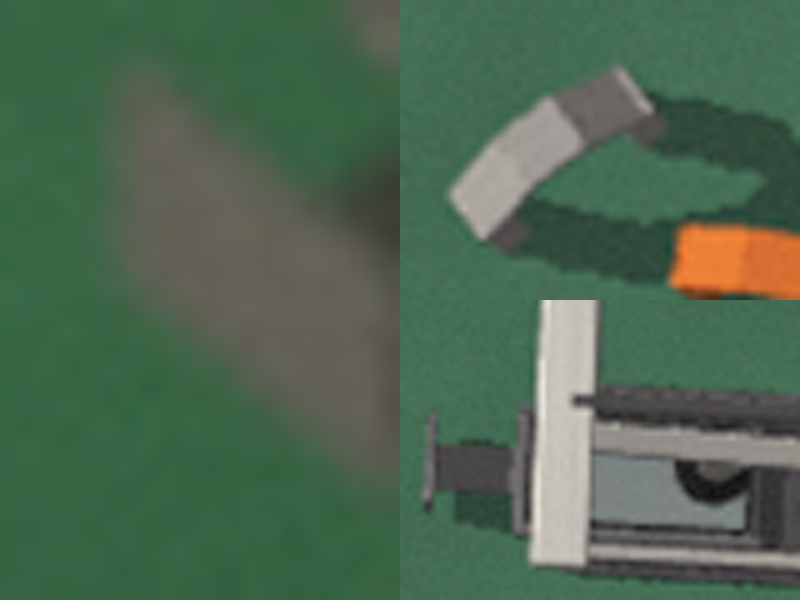

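```bash
cat >> h.py <<'E'
from scipy.spatial.transform import Rotation as Rn
PX=np.array([-.033,-.9994,0]);PX/=np.linalg.norm(PX);PY=np.array([-PX[1],PX[0],0]);O=np.array([591.2,-187.,3.])
press=lambda x,y,z:O+x*PX+y*PY+np.array([0,0,z])
Z=np.array([0,0,1.])
def lean(px,deg,s=1):
    a=np.radians(deg);y=np.sin(a)*px-np.cos(a)*Z;z=s*np.cross(Z,px);return Rn.from_matrix(np.c_[np.cross(y,z),y,z])
def cur():
    s=get_state();q=s["tcp_rot"];return Rn.from_quat([q[1],q[2],q[3],q[0]]),s["position"],s
def rel(Rt,pt,ref=None):
    R,p=ref or cur()[:2]
    w=(R.inv()*Rt).as_rotvec();d=R.inv().apply(np.array(pt)-p)
    print("turn",w.round(3).tolist(),"shift",d.round(1).tolist(),"rows",max(np.linalg.norm(d)/41.7,np.degrees(np.linalg.norm(w))/7.16).round(1));return w,d
E
python3 - <<'E'
from h import *
np.set_printoptions(precision=3,suppress=True)
R,p,s=cur();print(R.as_matrix())
for sg in(1,-1):
    print(sg,lean(PX,40,sg).as_matrix().tolist());rel(lean(PX,40,sg),p)
print("tab out/home",press(-213,0,39),press(-143,0,39))
C=[onz("top",q,85) for q in((227.6,179.2),(232.4,186.7),(218.1,185.9),(223.7,192.4))];print("flat",*C,np.mean(C,0))
C=[onz("top",q,57) for q in((212.1,193.4),(217.3,200.6),(237.6,174.8),(242.8,181.1))];print("outer",*C,np.mean(C,0))
A=onz("side",(246.3,275.6),85);B=onz("side",(243.2,286.3),85);print("side flat",A,B,(A+B)/2)
d=(C[2]+C[3]-C[0]-C[1]);print(np.degrees(np.arctan2(d[1],d[0])))
E
```

```text
[[-0.946 -0.     0.323]
 [-0.323  0.001 -0.946]
 [-0.    -1.    -0.001]]
1 [[-0.025280865199074687, -0.021213164664386164, 0.999455291396122], [-0.7656271721198582, -0.6424374777450769, -0.0330018257114989], [0.6427876096865391, -0.7660444431189778, -1.1102230246251565e-16]]
turn [0.422, -1.157, -0.611] shift [0.0, 0.0, 0.0] rows 11.0
-1 [[0.025280865199074645, -0.02121316466438622, -0.9994552913961224], [0.7656271721198584, -0.6424374777450771, 0.033001825711498844], [-0.6427876096865394, -0.7660444431189781, 6.938893903907228e-17]]
turn [0.672, 1.842, 0.464] shift [0.0, 0.0, 0.0] rows 16.1
tab out/home [598.229  25.884  42.   ] [595.919 -44.078  42.   ]
flat [611.583 298.649  85.   ] [587.179 282.037  85.   ] [589.067 328.296  85.   ] [568.083 309.228  85.   ] [588.978 304.553  85.   ]
outer [568.74  352.639  57.   ] [545.146 334.428  57.   ] [632.276 271.702  57.   ] [611.391 253.687  57.   ] [589.388 303.114  57.   ]
side flat [600.457 289.215  85.   ] [580.318 316.921  85.   ] [590.388 303.068  85.   ]
-51.245380562810844
```

```bash
cat >> h.py <<'E'
yaw=lambda d:np.array([np.cos(np.radians(d)),np.sin(np.radians(d)),0])
E
python3 - <<'E'
from h import *
R1,p1=lean(yaw(-118),5),[330,-230,280]
rel(R1,p1)
R2,p2=lean(yaw(-95),30),[410,60,280]
rel(R2,p2,(R1,p1))
E
```

```text
turn [0.034, -0.753, -0.084] shift [-238.0, -49.0, -225.5] rows 8.0
turn [0.122, -0.386, -0.43] shift [-292.5, -25.6, -65.5] rows 7.2
```

Emit:
{"method": "apply_moves", "body": {
  "steps": [
    [[0.034,-0.753,-0.084],[-238,-49,-225.5],0],
    [[0.034,-0.753,-0.084],[-238,-49,-225.5],0],
    [[0.034,-0.753,-0.084],[-238,-49,-225.5],0],
    [[0.034,-0.753,-0.084],[-238,-49,-225.5],0],
    [[0.034,-0.753,-0.084],[-238,-49,-225.5],0],
    [[0.034,-0.753,-0.084],[-238,-49,-225.5],0],
    [[0.034,-0.753,-0.084],[-238,-49,-225.5],0],
    [[0.034,-0.753,-0.084],[-238,-49,-225.5],0],
    [[0.034,-0.753,-0.084],[-238,-49,-225.5],0],
    [[0.034,-0.753,-0.084],[-238,-49,-225.5],0]
  ]
}}

```text
time: 0.93
position: [331.0, -228.5, 280.6]
tcp_rot: [-0.339, 0.392, -0.588, 0.621]
ft_force: [-0.5, -0.4, 0.6]
opening: -0.2
```

Emit:
{"method": "apply_moves", "body": {
  "steps": [
    [[0.122,-0.386,-0.43],[-292.5,-25.6,-65.5],0],
    [[0.122,-0.386,-0.43],[-292.5,-25.6,-65.5],0],
    [[0.122,-0.386,-0.43],[-292.5,-25.6,-65.5],0],
    [[0.122,-0.386,-0.43],[-292.5,-25.6,-65.5],0],
    [[0.122,-0.386,-0.43],[-292.5,-25.6,-65.5],0],
    [[0.122,-0.386,-0.43],[-292.5,-25.6,-65.5],0],
    [[0.122,-0.386,-0.43],[-292.5,-25.6,-65.5],0],
    [[0.122,-0.386,-0.43],[-292.5,-25.6,-65.5],0],
    [[0.122,-0.386,-0.43],[-292.5,-25.6,-65.5],0],
    [[0.122,-0.386,-0.43],[-292.5,-25.6,-65.5],0]
  ]
}}

```text
time: 1.77
position: [411.7, 62.7, 278.3]
tcp_rot: [-0.327, 0.598, -0.379, 0.626]
ft_force: [0.1, -0.1, -0.5]
opening: -0.0
```

```bash
python3 - <<'E'
from h import *
R,p,s=cur();print(s["time"],p.round(1),R.as_matrix().round(3).tolist(),s["joint_positions"].round(2),s["ft_force"].round(1))
R0=lean(yaw(-95),30)
print((R0.inv()*R).as_rotvec())
Rt=lean(PX,40)
rel(Rt,[597,90,150]); rel(Rt,[597,55,38],(Rt,[597,90,150]))
E
```

```text
1.7667 [411.7  62.7 278.3] [[-0.072, -0.044, 0.996], [-0.862, -0.499, -0.085], [0.501, -0.865, -0.002]] [ 0.28  0.16 -0.09  1.52 -0.49  1.99] [ 0.1 -0.1 -0.5]
[-0.00038245 -0.00305689 -0.00106673]
turn [0.031, -0.041, -0.173] shift [-101.3, 89.3, 182.6] rows 5.4
turn [0.0, 0.0, 0.0] shift [-45.2, 108.3, 1.2] rows 2.8
```

Emit:
{"method": "apply_moves", "body": {
  "steps": [
    [[0.031,-0.041,-0.173],[-101,89,182.5],0],
    [[0.031,-0.041,-0.173],[-101,89,182.5],0],
    [[0.031,-0.041,-0.173],[-101,89,182.5],0],
    [[0.031,-0.041,-0.173],[-101,89,182.5],0],
    [[0.031,-0.041,-0.173],[-101,89,182.5],0],
    [[0.031,-0.041,-0.173],[-101,89,182.5],0],
    [[0.031,-0.041,-0.173],[-101,89,182.5],0],
    [[0.031,-0.041,-0.173],[-101,89,182.5],0]
  ]
}}

```text
time: 2.43
position: [595.9, 84.4, 150.4]
tcp_rot: [-0.286, 0.636, -0.311, 0.646]
ft_force: [1.2, -0.1, 0.5]
opening: 0.4
```

Emit:
{"method": "apply_moves", "body": {
  "steps": [
    [[0,0,0],[-22,54,0.5],0],
    [[0,0,0],[-35,85,1],0],
    [[0,0,0],[-45,108,1],0],
    [[0,0,0],[-45,108,1],0],
    [[0,0,0],[-45,108,1],0],
    [[0,0,0],[-45,108,1],0]
  ]
}}

```text
time: 2.93
position: [596.3, 51.6, 43.2]
tcp_rot: [-0.288, 0.634, -0.31, 0.648]
ft_force: [0.7, 0.3, 0.3]
opening: 0.0
```

```bash
python3 - <<'E'
from h import *
R,p,s=cur();print(s["time"],p.round(1),s["joint_positions"].round(2),s["ft_force"].round(1))
Rt=lean(PX,40)
for t in ([596.5,20,38],[595.9,-20,38],press(-143,0,35)): rel(Rt,t)
b=snap("side","pics/side1.png")
cv2.imwrite("pics/s1c.png",cv2.resize(b[100:260,230:450],(770,560),interpolation=2))
E
```

```text
2.9333 [596.3  51.6  43.2] [ 0.25  0.63 -0.07  1.1  -0.66  1.94] [0.7 0.3 0.3]
turn [-0.002, -0.005, -0.001] shift [20.8, 24.3, 1.3] rows 0.8
turn [-0.002, -0.005, -0.001] shift [51.5, 50.0, 2.1] rows 1.7
turn [-0.002, -0.005, -0.001] shift [69.9, 65.4, 3.0] rows 2.3
```

View pics/s1c.png

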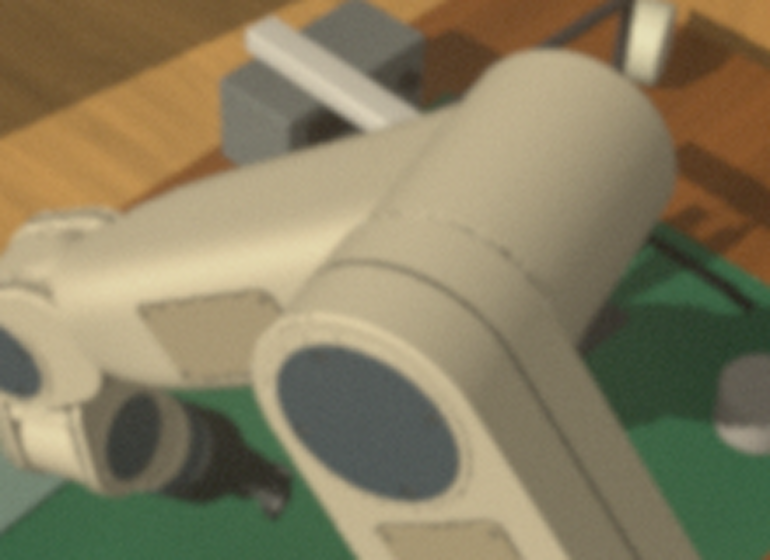

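The view is blocked by the elbow, but the fingers are in front of the tab, so I'll push on force feedback.

Emit:
{"method": "apply_moves", "body": {
  "steps": [
    [[0,0,0],[13.5,15.2,0],0],
    [[0,0,0],[21,21.5,0],0],
    [[0,0,0],[28.5,28,0],0],
    [[0,0,0],[36,34.5,0],0],
    [[0,0,0],[44,41,0],0],
    [[0,0,0],[51.5,47.3,0],0],
    [[0,0,0],[51.5,47.3,0],0]
  ]
}}

```text
time: 3.57
position: [593.0, -19.9, 37.9]
tcp_rot: [-0.287, 0.634, -0.31, 0.647]
ft_force: [0.4, -0.3, -0.4]
opening: -0.0
```

Emit:
{"method": "apply_moves", "body": {
  "steps": [
    [[0,0,0],[4,3,0],0],
    [[0,0,0],[7.7,6.4,0],0],
    [[0,0,0],[7.7,6.4,0],0]
  ]
}}

```text
time: 3.82
position: [592.5, -28.9, 37.5]
tcp_rot: [-0.288, 0.635, -0.31, 0.647]
ft_force: [0.4, 1.1, 0.9]
opening: 0.3
```

```bash
python3 - <<'E'
from h import *
b=snap("top","pics/top2.png")
cv2.imwrite("pics/t2c.png",cv2.resize(b[130:250,280:440],(800,600),interpolation=2))
E
```

```text
(no output)
```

View pics/t2c.png

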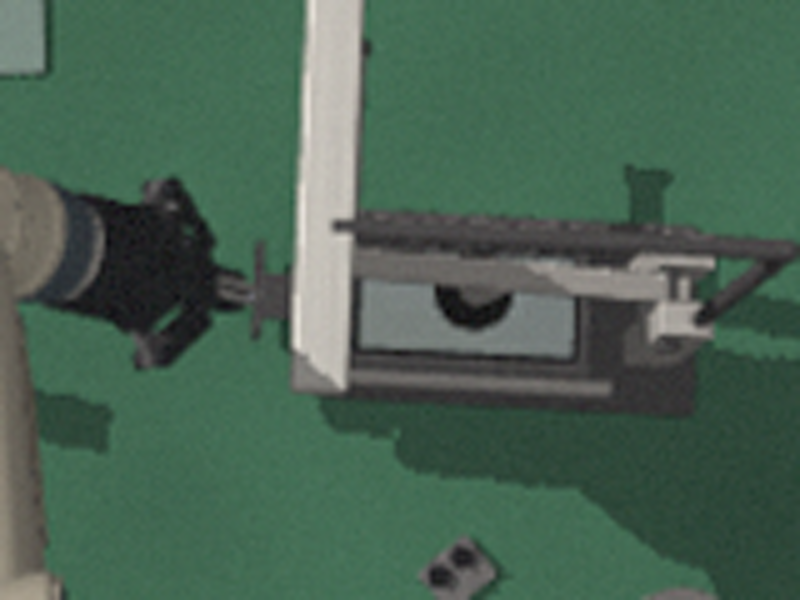

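The tab has moved from px 318 to 332 with the fingers square on it, leaving about 12 mm to the stop.

Emit:
{"method": "apply_moves", "body": {
  "steps": [
    [[0,0,0],[3,2.5,0],0],
    [[0,0,0],[6,5,0],0],
    [[0,0,0],[7.7,6.4,0],0],
    [[0,0,0],[7.7,6.4,0],0]
  ]
}}

```text
time: 4.2
position: [592.3, -37.0, 37.4]
tcp_rot: [-0.289, 0.634, -0.311, 0.646]
ft_force: [-2.1, 11.0, 1.9]
opening: 0.2
```

Emit:
{"method": "apply_moves", "body": {
  "steps": [
    [[0,0,0],[2,1.6,0],0],
    [[0,0,0],[3.8,3.2,0],0],
    [[0,0,0],[3.8,3.2,0],0]
  ]
}}

```text
time: 4.45
position: [592.5, -37.5, 37.2]
tcp_rot: [-0.293, 0.634, -0.311, 0.645]
ft_force: [-7.7, 42.8, 11.6]
opening: 0.1
```

Emit:
{"method": "apply_moves", "body": {
  "steps": [
    [[0,0,0],[-15,-13,0],0],
    [[0,0,0],[-46,-38,0],0],
    [[0,0,0],[-46,-80,0],0.3],
    [[0,0,0],[-46,-160,0],0.65],
    [[0,0,0],[-46,-160,0],0.65],
    [[0,0,0],[-46,-160,0],0.65]
  ]
}}

```text
time: 4.95
position: [598.9, 99.0, 136.0]
tcp_rot: [-0.291, 0.632, -0.308, 0.648]
ft_force: [0.1, 0.5, -0.2]
opening: 47.9
```

```bash
python3 - <<'E'
from h import *
R,p,s=cur();print(s["time"],p.round(1),s["joint_positions"].round(2),s["ft_force"].round(1),s["opening"])
wx=yaw(-52);W=np.array([589.5,303.5,3]);Rg=lean(wx,40);a=Rg.as_matrix()[:,1]
sh=W+wx*-30.5+np.array([0,0,64]);tcp=sh+21*a
print("sh",sh,"tcp",tcp)
rel(Rg,tcp-110*a);rel(Rg,tcp,(Rg,tcp-110*a))
b=snap("top","pics/top3.png")
cv2.imwrite("pics/t3c.png",cv2.resize(b[130:250,200:400],(800,480),interpolation=2))
E
```

```text
4.95 [598.9  99.  136. ] [ 0.32  0.58  0.11  1.37 -0.65  2.02] [ 0.1  0.5 -0.2] 47.93334932489138
sh [570.722325   327.53432799  67.        ] tcp [579.03285593 316.89733346  50.91306669]
turn [0.439, -0.539, 0.001] shift [-208.5, -173.9, -72.1] rows 6.7
turn [0.0, 0.0, 0.0] shift [-0.0, 110.0, -0.0] rows 2.6
```

View pics/t3c.png

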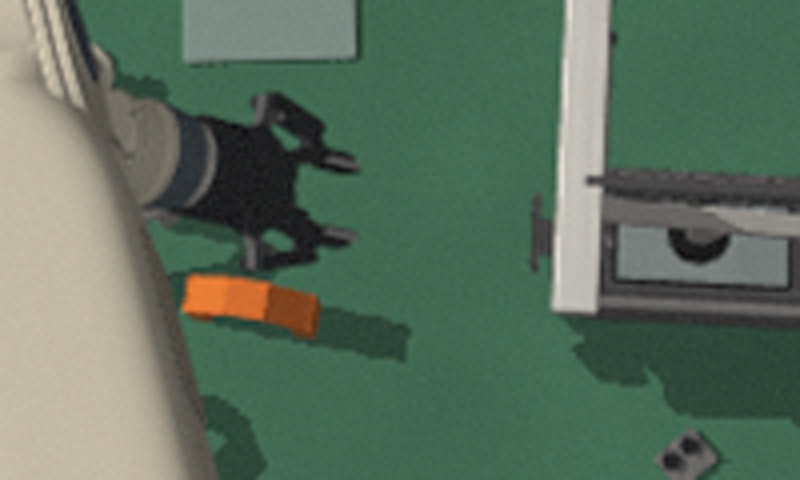

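Tray tab is now at px (334,187), about 54 mm further in and against its stop, so it's home. Moving to the pregrasp at the weight.

Emit:
{"method": "apply_moves", "body": {
  "steps": [
    [[0.2,-0.25,0],[-60,-110,-20],0.7],
    [[0.439,-0.539,0.001],[-130,-174,-45],0.7],
    [[0.439,-0.539,0.001],[-208.5,-173.9,-72],0.7],
    [[0.439,-0.539,0.001],[-208.5,-173.9,-72],0.7],
    [[0.439,-0.539,0.001],[-208.5,-173.9,-72],0.7],
    [[0.439,-0.539,0.001],[-208.5,-173.9,-72],0.7],
    [[0.439,-0.539,0.001],[-208.5,-173.9,-72],0.7],
    [[0.439,-0.539,0.001],[-208.5,-173.9,-72],0.7],
    [[0.439,-0.539,0.001],[-208.5,-173.9,-72],0.7],
    [[0.439,-0.539,0.001],[-208.5,-173.9,-72],0.7]
  ]
}}

```text
time: 5.83
position: [534.7, 367.9, 128.9]
tcp_rot: [-0.489, 0.706, -0.076, 0.507]
ft_force: [-0.3, 0.3, 0.1]
opening: 60.1
```

```bash
python3 - <<'E'
from h import *
R,p,s=cur();print(s["time"],p.round(1),s["joint_positions"].round(2),s["ft_force"].round(1),s["opening"])
wx=yaw(-52);W=np.array([589.5,303.5,3]);Rg=lean(wx,40);a=Rg.as_matrix()[:,1]
sh=W+wx*-30.5+np.array([0,0,64]);tcp=sh+21*a
rel(Rg,tcp)
b=snap("side","pics/side3.png")
cv2.imwrite("pics/s3c.png",cv2.resize(b[190:340,150:350],(800,600),interpolation=2))
E
```

```text
5.8333 [534.7 367.9 128.9] [ 0.76  0.56  0.05  1.16 -0.69  1.71] [-0.3  0.3  0.1] 60.10534868311611
turn [0.009, 0.003, -0.003] shift [1.8, 103.1, 4.5] rows 2.5
```

View pics/s3c.png

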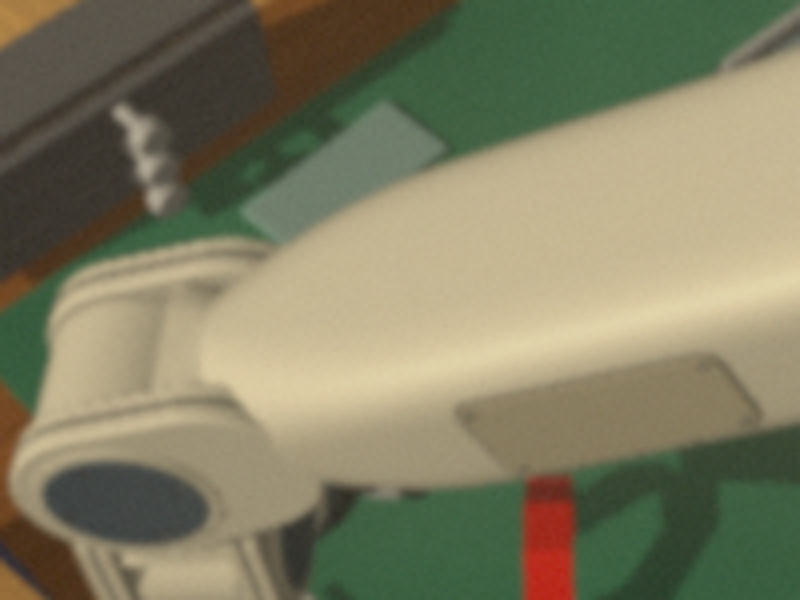

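Emit:
{"method": "apply_moves", "body": {
  "steps": [
    [[0.009,0.003,-0.003],[1.8,35,4.5],0.7],
    [[0.009,0.003,-0.003],[1.8,65,4.5],0.7],
    [[0.009,0.003,-0.003],[1.8,80,4.5],0.7],
    [[0.009,0.003,-0.003],[1.8,80,4.5],0.7],
    [[0.009,0.003,-0.003],[1.8,80,4.5],0.7]
  ]
}}

```text
time: 6.3
position: [570.5, 327.7, 69.5]
tcp_rot: [-0.491, 0.703, -0.075, 0.51]
ft_force: [-0.6, 0.7, 0.0]
opening: 59.9
```

```bash
python3 - <<'E'
from h import *
R,p,s=cur();print(s["time"],p.round(1),s["joint_vel"].round(3),s["ft_force"].round(1),s["opening"])
wx=yaw(-52);W=np.array([589.5,303.5,3]);Rg=lean(wx,40);a=Rg.as_matrix()[:,1]
sh=W+wx*-30.5+np.array([0,0,64]);tcp=sh+21*a
rel(Rg,tcp)
E
```

```text
6.3 [570.5 327.7  69.5] [ 0.029 -0.016  0.038  0.016  0.     0.008] [-0.6  0.7  0. ] 59.885341471829406
turn [0.001, -0.003, 0.0] shift [-1.4, 23.0, 0.1] rows 0.6
```

Emit:
{"method": "apply_moves", "body": {
  "steps": [
    [[0,0,0],[-1,12,0],0.7],
    [[0,0,0],[-1,22,0],0.7],
    [[0,0,0],[-1,22,0],0.7]
  ]
}}

```text
time: 6.55
position: [578.6, 318.5, 52.2]
tcp_rot: [-0.491, 0.702, -0.074, 0.509]
ft_force: [-0.6, 0.2, -0.3]
opening: 59.6
```

Emit:
{"method": "apply_moves", "body": {
  "steps": [
    [[0,0,0],[0,0,0],0.45],
    [[0,0,0],[0,0,0],0.3],
    [[0,0,0],[0,0,0],0.2],
    [[0,0,0],[0,0,0],0.1],
    [[0,0,0],[0,0,0],0],
    [[0,0,0],[0,0,0],0],
    [[0,0,0],[0,0,0],0],
    [[0,0,0],[0,0,0],0]
  ],
  "grip_force": 80
}}

```text
time: 7.22
position: [578.4, 319.9, 53.4]
tcp_rot: [-0.492, 0.702, -0.073, 0.51]
ft_force: [-3.9, 0.9, 6.5]
opening: 28.3
```

Emit:
{"method": "apply_moves", "body": {
  "steps": [
    [[0,0,0],[6.4,-7.7,0],0],
    [[0,0,0],[19,-23,0],0],
    [[0,0,0],[39,-46,0],0],
    [[0,0,0],[58,-69,0],0],
    [[0,0,0],[58,-69,0],0],
    [[0,0,0],[58,-69,0],0]
  ]
}}

```text
time: 7.72
position: [578.5, 319.7, 144.0]
tcp_rot: [-0.493, 0.701, -0.074, 0.51]
ft_force: [-0.2, 0.1, -5.2]
opening: 28.3
```

```bash
python3 - <<'E'
from h import *
R,p,s=cur();print(s["time"],p.round(1),s["joint_positions"].round(2),s["ft_force"].round(1),s["wrist_torque"].round(2),s["opening"])
b=snap("top","pics/top4.png")
cv2.imwrite("pics/t4c.png",cv2.resize(b[130:230,180:380],(800,400),interpolation=2))
E
```

```text
7.7167 [578.5 319.7 144. ] [ 0.67  0.51  0.01  1.07 -0.7   1.57] [-0.2  0.1 -5.2] [ 1.05  0.85 -0.06] 28.327669719225668
```

View pics/t4c.png

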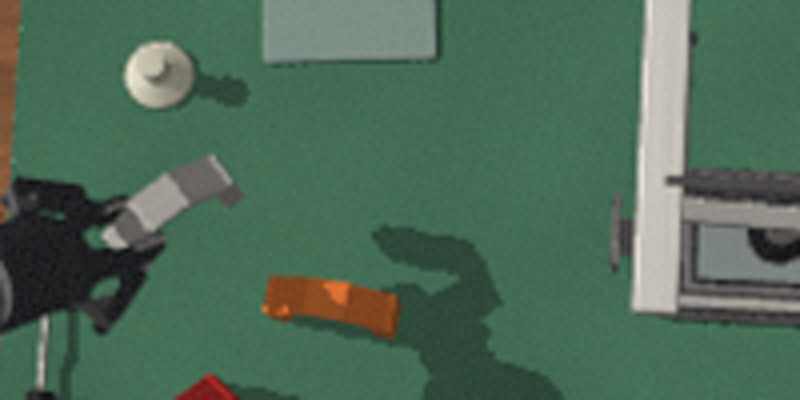

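```bash
python3 - <<'E'
from h import *
np.set_printoptions(precision=1,suppress=True)
R,p,s=cur()
f=lambda x,y:(180+x/4-.4,130+y/4-.4)
Rw=Rn.from_matrix(np.c_[yaw(-52),yaw(38),Z]);W=np.array([589.5,303.5,3])
# relation at grasp, measured
q=[-0.492,.702,-.073,.51];Rg=Rn.from_quat(q[1:]+q[:1]);pg=np.array([578.4,319.9,53.4])
Rrel=Rg.inv()*Rw;prel=Rg.inv().apply(W-pg)
Rn_=R*Rrel;Wn=p+R.apply(prel);print("pred W",Wn,Rn_.as_matrix()[:,2])
for nm,l in(("flat far edge 1",[16,15,82]),("2",[16,-15,82]),("out1",[53,15,54]),("out2",[53,-15,54])):
    print(nm,proj("top",Wn+Rn_.apply(l)))
print("seen",f(163,172),f(190,206),f(213,154),f(241,190))
np.savez("rel.npz",r=Rrel.as_quat(),p=prel)
E
```

```text
pred W [588.8 302.8  91.7] [ 0. -0.  1.]
flat far edge 1 [222.1 173.9]
2 [227.7 181.6]
out1 [233.5 168.8]
out2 [239.1 176.3]
seen (220.35, 172.6) (227.1, 181.1) (232.85, 168.1) (239.85, 177.1)
```

Weight is held upright; the predicted and seen edges agree within about 1 px. Planning the placing.

```bash
cat >> h.py <<'E'
def tcpfor(crown_press,yoff=0):
    d=np.load("rel.npz");Rrel=Rn.from_quat(d["r"]);Rw=Rn.from_matrix(np.c_[PX,PY,Z])
    Rt=Rw*Rrel.inv();W=press(*crown_press)-[0,0,74];return Rt,W-Rt.apply(d["p"])
E
python3 - <<'E'
from h import *
R,p,s=cur()
up=(R,p+[0,0,80])
A=tcpfor((-270,66,252));B=tcpfor((-94,66,247));C=tcpfor((-94,66,165));D=tcpfor((-97,66,125))
print(A[1],B[1],D[1],A[0].as_matrix().round(3).tolist())
rel(*up);rel(*A,up);rel(*B,A);rel(*C,B);rel(*D,C)
E
```

```text
[668.07575998 100.37671487 231.4       ] [662.26743865 -75.52741641 226.4       ] [662.36644413 -72.52905054 104.4       ] [[-0.027, -0.018, 0.999], [-0.765, -0.644, -0.032], [0.644, -0.765, 0.004]]
turn [0.0, 0.0, 0.0] shift [51.4, -61.3, 0.2] rows 1.9
turn [-0.446, 0.534, -0.005] shift [180.8, 139.1, -63.6] rows 5.7
turn [0.0, 0.0, 0.0] shift [131.4, 117.2, -0.1] rows 4.2
turn [0.0, 0.0, 0.0] shift [-52.8, 62.7, -0.3] rows 2.0
turn [0.0, 0.0, 0.0] shift [-28.1, 28.7, -0.2] rows 1.0
```

Raise, then go to A at moderate speed.

Emit:
{"method": "apply_moves", "body": {
  "steps": [
    [[0,0,0],[18,-21,0],0],
    [[0,0,0],[36,-43,0],0],
    [[0,0,0],[51,-61,0],0],
    [[0,0,0],[51,-61,0],0]
  ]
}}

```text
time: 8.1
position: [578.8, 319.6, 225.0]
tcp_rot: [-0.493, 0.701, -0.074, 0.51]
ft_force: [0.9, 0.4, -3.0]
opening: 28.2
```

Emit:
{"method": "apply_moves", "body": {
  "steps": [
    [[-0.04,0.05,0],[15,12,-5],0],
    [[-0.09,0.107,-0.001],[36,28,-13],0],
    [[-0.134,0.16,-0.002],[54,42,-19],0],
    [[-0.178,0.214,-0.002],[72,56,-25],0],
    [[-0.223,0.267,-0.002],[90,70,-32],0],
    [[-0.268,0.32,-0.003],[108,83,-38],0],
    [[-0.312,0.374,-0.003],[127,97,-45],0],
    [[-0.357,0.427,-0.004],[145,111,-51],0],
    [[-0.401,0.48,-0.004],[163,125,-57],0],
    [[-0.43,0.515,-0.005],[174,134,-61],0],
    [[-0.446,0.534,-0.005],[181,139,-63.5],0],
    [[-0.446,0.534,-0.005],[181,139,-63.5],0]
  ]
}}

```text
time: 9.1
position: [668.9, 98.3, 228.6]
tcp_rot: [-0.286, 0.636, -0.309, 0.647]
ft_force: [-0.3, -1.1, -4.6]
opening: 28.6
```

Emit:
{"method": "apply_moves", "body": {
  "steps": [
    [[0,0,0],[0,0,0],0],
    [[0,0,0],[0,0,0],0]
  ]
}}

```text
time: 9.27
position: [667.8, 101.2, 230.5]
tcp_rot: [-0.289, 0.636, -0.307, 0.647]
ft_force: [0.3, 0.4, -4.4]
opening: 28.3
```

```bash
python3 - <<'E'
from h import *
R,p,s=cur();print(s["time"],p.round(1),s["joint_positions"].round(2),s["ft_force"].round(1),s["opening"])
A=tcpfor((-270,66,252));rel(*A)
for c in((-94,66,247),):rel(*tcpfor(c))
E
```

```text
9.2667 [667.8 101.2 230.5] [ 0.29  0.66  0.49  1.67 -0.66  1.99] [ 0.3  0.4 -4.4] 28.32843768879413
turn [-0.0, 0.002, 0.001] shift [1.2, -0.1, 0.3] rows 0.0
turn [-0.0, 0.002, 0.001] shift [132.5, 117.2, -0.2] rows 4.2
```

Emit:
{"method": "apply_moves", "body": {
  "steps": [
    [[0,0,0],[10,8,0],0],
    [[0,0,0],[24,21,0],0],
    [[0,0,0],[38,34,0],0],
    [[0,0,0],[52,46,0],0],
    [[0,0,0],[66,58,0],0],
    [[0,0,0],[75,66,0],0],
    [[0,0,0],[75,66,0],0],
    [[0,0,0],[75,66,0],0]
  ]
}}

```text
time: 9.93
position: [664.6, 0.4, 229.7]
tcp_rot: [-0.288, 0.635, -0.308, 0.648]
ft_force: [-0.3, 0.7, -4.8]
opening: 28.3
```

```bash
python3 - <<'E'
from h import *
R,p,s=cur();print(s["time"],p.round(1),s["joint_positions"].round(2),s["ft_force"].round(1),s["opening"])
rel(*tcpfor((-94,66,247)))
b=snap("top","pics/top5.png");c=snap("side","pics/side5.png")
o=np.vstack([cv2.resize(b[100:300,250:450],(600,600),interpolation=2)])
o=np.hstack([cv2.resize(b[90:290,270:410],(400,571),interpolation=2),cv2.resize(c[60:260,280:420],(400,571),interpolation=2)])
cv2.imwrite("pics/c5.png",o)
E
```

```text
9.9333 [6.646e+02 4.000e-01 2.297e+02] [ 0.16  0.56  0.33  1.48 -0.69  1.82] [-0.3  0.7 -4.8] 28.250327351462392
turn [-0.001, -0.001, 0.001] shift [55.9, 51.5, 0.1] rows 1.8
```

View pics/c5.png

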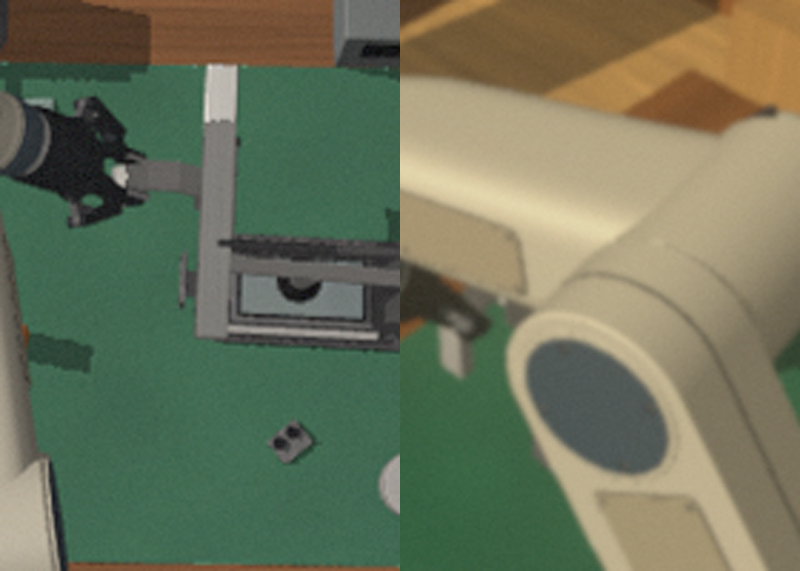

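The top view shows the forearm far left of the lamp, with the weight's leading end sliding under it. Continuing over the bar.

Emit:
{"method": "apply_moves", "body": {
  "steps": [
    [[0,0,0],[8,7,0],0],
    [[0,0,0],[17,16,0],0],
    [[0,0,0],[26,24,0],0],
    [[0,0,0],[35,32,0],0],
    [[0,0,0],[44,41,0],0],
    [[0,0,0],[51,47,0],0],
    [[0,0,0],[56,51.5,0],0],
    [[0,0,0],[56,51.5,0],0],
    [[0,0,0],[56,51.5,0],0],
    [[0,0,0],[56,51.5,0],0]
  ]
}}

```text
time: 10.87
position: [662.6, -75.4, 226.1]
tcp_rot: [-0.288, 0.635, -0.308, 0.648]
ft_force: [0.9, 0.1, -4.1]
opening: 28.5
```

```bash
python3 - <<'E'
from h import *
R,p,s=cur();print(s["time"],p.round(1),s["ft_force"].round(1),s["opening"])
C=tcpfor((-94,66,168));D=tcpfor((-97,66,126))
rel(*tcpfor((-94,66,247)));rel(*C);rel(*D,C)
E
```

```text
10.8667 [662.6 -75.4 226.1] [ 0.9  0.1 -4.1] 28.497371399518205
turn [-0.0, -0.001, 0.001] shift [0.3, -0.2, -0.4] rows 0.0
turn [-0.0, -0.001, 0.001] shift [-50.6, 60.2, -0.7] rows 1.9
turn [0.0, 0.0, 0.0] shift [-29.3, 30.2, -0.2] rows 1.0
```

Lower to just above the bar.

Emit:
{"method": "apply_moves", "body": {
  "steps": [
    [[0,0,0],[-8,9.5,0],0],
    [[0,0,0],[-17,20,0],0],
    [[0,0,0],[-26,31,0],0],
    [[0,0,0],[-35,42,0],0],
    [[0,0,0],[-44,52,0],0],
    [[0,0,0],[-50.5,60,0],0],
    [[0,0,0],[-50.5,60,0],0],
    [[0,0,0],[-50.5,60,0],0]
  ]
}}

```text
time: 11.53
position: [662.9, -75.3, 147.4]
tcp_rot: [-0.288, 0.635, -0.308, 0.647]
ft_force: [-0.5, -0.3, -3.6]
opening: 28.2
```

Emit:
{"method": "apply_moves", "body": {
  "steps": [
    [[0,0,0],[-3,3.5,0],0],
    [[0,0,0],[-7,7,0],0],
    [[0,0,0],[-10,10.5,0],0],
    [[0,0,0],[-14,14.5,0],0],
    [[0,0,0],[-14,14.5,0],0]
  ]
}}

```text
time: 11.95
position: [662.8, -74.3, 126.4]
tcp_rot: [-0.288, 0.635, -0.308, 0.647]
ft_force: [1.0, -0.4, -4.1]
opening: 28.0
```

Emit:
{"method": "apply_moves", "body": {
  "steps": [
    [[0,0,0],[-3,3.5,0],0],
    [[0,0,0],[-7,7,0],0],
    [[0,0,0],[-10,10.5,0],0],
    [[0,0,0],[-13,13.5,0],0],
    [[0,0,0],[-13,13.5,0],0]
  ]
}}

```text
time: 12.37
position: [662.9, -73.1, 107.6]
tcp_rot: [-0.288, 0.635, -0.308, 0.647]
ft_force: [1.1, -0.4, -3.6]
opening: 28.2
```

```bash
python3 - <<'E'
from h import *
R,p,s=cur();print(s["time"],p.round(1),s["ft_force"].round(1),s["opening"])
rel(*tcpfor((-97,66,126)))
b=snap("top","pics/top6.png");c=snap("side","pics/side6.png")
o=np.hstack([cv2.resize(b[140:220,300:380],(400,400),interpolation=2),cv2.resize(c[120:220,270:370],(400,400),interpolation=2)])
cv2.imwrite("pics/c6.png",o)
E
```

```text
12.3667 [662.9 -73.1 107.6] [ 1.1 -0.4 -3.6] 28.182476386536347
turn [0.001, 0.0, 0.001] shift [-1.8, 1.3, -0.6] rows 0.1
```

View pics/c6.png

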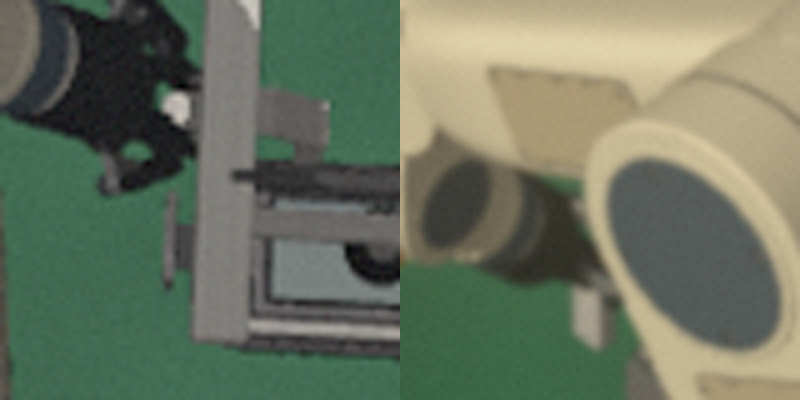

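Emit:
{"method": "apply_moves", "body": {
  "steps": [
    [[0,0,0],[-1.5,1.7,0],0],
    [[0,0,0],[-3.2,3.4,0],0],
    [[0,0,0],[-3.2,3.4,0],0],
    [[0,0,0],[-3.2,3.4,0],0]
  ]
}}

```text
time: 12.8
position: [663.2, -72.9, 104.0]
tcp_rot: [-0.288, 0.635, -0.308, 0.647]
ft_force: [-0.2, 0.7, -3.2]
opening: 28.4
```

```bash
python3 - <<'E'
from h import *
for z in(154,117):
  # lever centreline column at press x=-60
  f=(z-117)*(170/207);print(z,proj("top",press(-60,0,117+f)), "bar front px", proj("top",press(-95,0,z)))
for n in("top0","top3","top6"):
  g=cv2.imread(f"pics/{n}.png");c=int(round(proj("top",press(-60,0,130))[0]));print(n,c,g[165:205,c].sum(1).tolist())
E
```

```text
154 [360.85181849 183.14709042] bar front px [349.71428616 182.20777254]
117 [359.98619689 184.91096818] bar front px [348.92721889 184.37791041]
top0 360 [271, 264, 266, 263, 264, 270, 251, 221, 242, 253, 226, 228, 177, 127, 194, 313, 441, 422, 428, 437, 373, 291, 386, 377, 376, 379, 382, 385, 385, 380, 384, 381, 387, 387, 330, 115, 241, 287, 196, 344]
top3 360 [262, 261, 261, 264, 259, 254, 247, 225, 241, 245, 222, 214, 180, 134, 159, 241, 305, 307, 298, 304, 284, 291, 385, 369, 374, 372, 380, 369, 367, 372, 382, 370, 375, 370, 315, 95, 183, 190, 170, 257]
top6 360 [282, 269, 266, 257, 235, 233, 245, 225, 169, 170, 165, 164, 123, 142, 180, 300, 358, 302, 298, 314, 314, 302, 290, 323, 373, 367, 372, 390, 372, 372, 373, 367, 373, 390, 320, 117, 253, 286, 194, 333]
```

The lever's lower edge in the top view moved from row 186 to 188, so it's being carried down. I'll press a little further to feel the stop.

Emit:
{"method": "apply_moves", "body": {
  "steps": [
    [[0,0,0],[-1.3,1.5,0],0],
    [[0,0,0],[-2.6,3.1,0],0],
    [[0,0,0],[-2.6,3.1,0],0],
    [[0,0,0],[-2.6,3.1,0],0]
  ]
}}

```text
time: 13.13
position: [663.5, -73.2, 101.7]
tcp_rot: [-0.288, 0.635, -0.307, 0.648]
ft_force: [-3.3, 2.4, 7.7]
opening: 27.9
```

Stop felt (+7.7 N). Releasing and backing out along the hand axis.

Emit:
{"method": "apply_moves", "body": {
  "steps": [
    [[0,0,0],[0,0,0],0.4],
    [[0,0,0],[0,0,0],0.45],
    [[0,0,0],[0,0,0],0.6],
    [[0,0,0],[0,0,0],0.65],
    [[0,0,0],[0,0,0],0.65],
    [[0,0,0],[0,0,0],0.65]
  ]
}}

```text
time: 13.63
position: [663.3, -72.9, 100.0]
tcp_rot: [-0.288, 0.635, -0.308, 0.647]
ft_force: [0.0, 0.0, -0.2]
opening: 55.8
```

Emit:
{"method": "apply_moves", "body": {
  "steps": [
    [[0,0,0],[0,-8,0],0.65],
    [[0,0,0],[0,-20,0],0.65],
    [[0,0,0],[0,-40,0],0.65],
    [[0,0,0],[0,-70,0],0.65],
    [[0,0,0],[0,-105,0],0.65],
    [[0,0,0],[0,-140,0],0.65],
    [[0,0,0],[-30,-170,0],0.65],
    [[0,0,0],[-60,-200,0],0.65],
    [[0,0,0],[-90,-230,0],0.65],
    [[0,0,0],[-90,-230,0],0.65],
    [[0,0,0],[-90,-230,0],0.65]
  ]
}}

```text
time: 14.55
position: [669.8, 147.4, 217.4]
tcp_rot: [-0.289, 0.636, -0.306, 0.647]
ft_force: [-0.3, -0.0, -0.3]
opening: 55.3
```

```bash
python3 - <<'E'
from h import *
R,p,s=cur();print(s["time"],p.round(1),s["joint_positions"].round(2),s["ft_force"].round(1),s["opening"])
b=snap("top","pics/top7.png");c=snap("side","pics/side7.png")
o=np.hstack([cv2.resize(b[130:230,290:390],(400,400),interpolation=2),cv2.resize(c[120:240,280:400],(400,400),interpolation=2)])
cv2.imwrite("pics/c7.png",o)
E
```

```text
14.55 [669.8 147.4 217.4] [ 0.35  0.71  0.56  1.72 -0.64  2.05] [-0.3 -0.  -0.3] 55.321729155893145
```

```bash
python3 - <<'E'
from h import *
R2,p2=lean(yaw(-95),30),[410,60,300]
R1,p1=lean(yaw(-118),5),[330,-230,290]
R0,p0=lean(yaw(-155),2),[180,-500,240]
rel(R2,p2);rel(R1,p1,(R2,p2));rel(R0,p0,(R1,p1))
E
```

```text
turn [-0.035, 0.043, 0.178] shift [124.4, -4.0, -256.6] rows 6.8
turn [-0.122, 0.386, 0.43] shift [251.2, 156.6, -54.4] rows 7.2
turn [-0.039, 0.645, 0.051] shift [303.3, 76.7, -5.7] rows 7.5
```

Emit:
{"method": "apply_moves", "body": {
  "steps": [
    [[-0.035,0.043,0.178],[124,-4,-256.5],0.5],
    [[-0.035,0.043,0.178],[124,-4,-256.5],0.5],
    [[-0.035,0.043,0.178],[124,-4,-256.5],0.5],
    [[-0.035,0.043,0.178],[124,-4,-256.5],0.5],
    [[-0.035,0.043,0.178],[124,-4,-256.5],0.5],
    [[-0.035,0.043,0.178],[124,-4,-256.5],0.5],
    [[-0.035,0.043,0.178],[124,-4,-256.5],0.5],
    [[-0.035,0.043,0.178],[124,-4,-256.5],0.5],
    [[-0.035,0.043,0.178],[124,-4,-256.5],0.5]
  ]
}}

```text
time: 15.4
position: [408.5, 58.8, 301.4]
tcp_rot: [-0.327, 0.594, -0.381, 0.629]
ft_force: [1.0, -0.4, 0.3]
opening: 42.8
```

Emit:
{"method": "apply_moves", "body": {
  "steps": [
    [[-0.122,0.386,0.43],[251,156.5,-54.5],0.5],
    [[-0.122,0.386,0.43],[251,156.5,-54.5],0.5],
    [[-0.122,0.386,0.43],[251,156.5,-54.5],0.5],
    [[-0.122,0.386,0.43],[251,156.5,-54.5],0.5],
    [[-0.122,0.386,0.43],[251,156.5,-54.5],0.5],
    [[-0.122,0.386,0.43],[251,156.5,-54.5],0.5],
    [[-0.122,0.386,0.43],[251,156.5,-54.5],0.5],
    [[-0.122,0.386,0.43],[251,156.5,-54.5],0.5],
    [[-0.122,0.386,0.43],[251,156.5,-54.5],0.5]
  ]
}}

```text
time: 16.15
position: [328.2, -234.4, 288.6]
tcp_rot: [-0.335, 0.389, -0.591, 0.622]
ft_force: [-0.9, 0.3, 0.6]
opening: 42.5
```

Emit:
{"method": "apply_moves", "body": {
  "steps": [
    [[-0.039,0.645,0.051],[303,76.5,-5.5],0.5],
    [[-0.039,0.645,0.051],[303,76.5,-5.5],0.5],
    [[-0.039,0.645,0.051],[303,76.5,-5.5],0.5],
    [[-0.039,0.645,0.051],[303,76.5,-5.5],0.5],
    [[-0.039,0.645,0.051],[303,76.5,-5.5],0.5],
    [[-0.039,0.645,0.051],[303,76.5,-5.5],0.5],
    [[-0.039,0.645,0.051],[303,76.5,-5.5],0.5],
    [[-0.039,0.645,0.051],[303,76.5,-5.5],0.5],
    [[-0.039,0.645,0.051],[303,76.5,-5.5],0.5]
  ]
}}

```text
time: 16.9
position: [176.5, -503.1, 236.6]
tcp_rot: [-0.139, 0.163, -0.689, 0.692]
ft_force: [-0.3, 0.9, -0.3]
opening: 42.8
```

```bash
python3 - <<'E'
from h import *
R,p,s=cur();print(s["time"],p.round(1),s["ft_force"].round(1))
b=snap("top","pics/top8.png");c=snap("side","pics/side8.png")
d=cv2.absdiff(b,cv2.imread("pics/top0.png")).max(2)
for n,(x,y) in dict(cup=(220,148),cam=(372,244),spudger=(448,212),tin=(416,260),driver=(190,228),panel=(267,135)).items():print(n,d[y-20:y+20,x-20:x+20].mean().round(1),(d[y-20:y+20,x-20:x+20]>60).sum())
o=np.zeros((600,800,3),np.uint8)
o[:,:400]=cv2.resize(c[130:220,300:360],(400,600),interpolation=2)
o[:,400:]=cv2.resize(b[140:215,310:360],(400,600),interpolation=2)
cv2.imwrite("pics/c8.png",o)
E
```

```text
16.9 [ 176.5 -503.1  236.6] [-0.3  0.9 -0.3]
cup 3.0 0
cam 3.1 0
spudger 4.0 0
tin 2.9 0
driver 3.4 0
panel 3.0 0
```

View pics/c8.png

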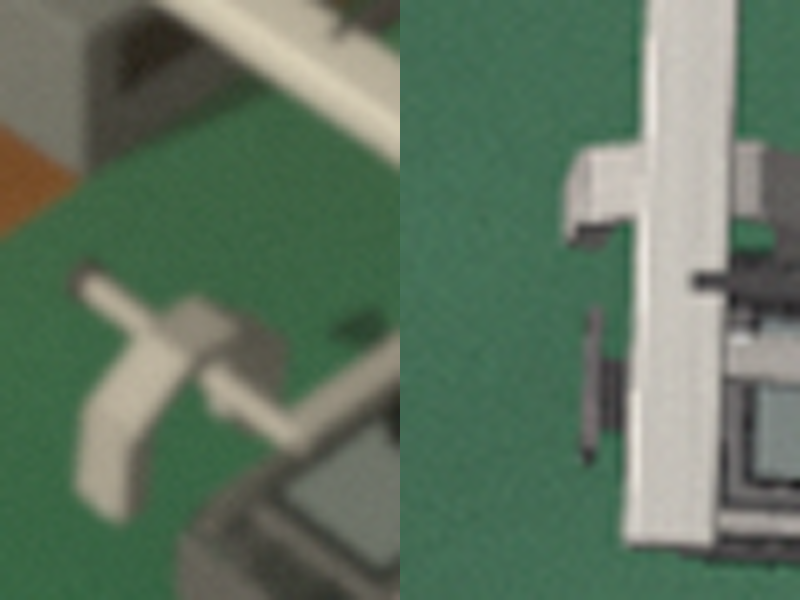

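```bash
python3 - <<'E'
from h import *
f=lambda x,y:np.array((300+x/6.667-.4,130+y/6.667-.4))
print("lever corner pred down",proj("side",press(-97,0,117)),"up",proj("side",press(-93.7,0,154)),"seen",f(292,437))
print("knob pred down",proj("side",press(-97,122,117)),"up",proj("side",press(-93.7,122,154)),"seen",f(88,275))
for a in((16,15),(-16,15),(16,-15),(-16,-15)):print("flat corner pred",proj("side",press(-97+a[0],66+a[1],132)))
print("flat seen",f(195,295),f(243,325),f(205,350),f(150,320))
E
```

```text
lever corner pred down [344.17879443 194.55457247] up [345.49961406 185.30699378] seen [343.39781011 195.14672266]
knob pred down [315.96658456 173.71861321] up [316.76958156 164.46525078] seen [312.79934003 170.8479376 ]
flat corner pred [329.05324793 174.50809713]
flat corner pred [321.48948299 179.61477247]
flat corner pred [336.01883393 179.57149849]
flat corner pred [328.45341486 184.77468741]
flat seen [328.84853757 173.84778761] [336.04817759 178.34756262] [330.34846258 182.09737513] [322.09887506 177.59760012]
```

```bash
python3 -c "
from cell import close_job;print(close_job())"
```

```text
the job is handed in; nothing more can be done
None
```

I pushed the tray home and hung the steel saddle weight over the side bar, which holds the lever down. I then let go, backed the arm out to the right and handed the job in at about 17 s of the 59 s allowed.

- **Tray:** the tab moved about 54 mm and then stopped hard at 43 N. It started about 15 mm in, not fully out. In the last top view it is still about where it stopped. I judged "home" from the stop force and the pictures, because the tray value itself can't be read.
- **Lever:** while still gripped, the weight pushed it down until I felt the stop at 7.7 N. In the last side picture the lever's front corner is at (343.4, 195.1); I predicted (344.2, 194.6) for right down and (345.5, 185.3) for raised.
- **Weight:** it hangs astride the bar near the middle. The far edge of its flat top matches an upright pose within about 1 px. The near edge is 2–3 px off, so a small tilt can't be ruled out.
- **Bar end:** the knob was seen 3–4 px from where I predicted it, probably because I clicked the tip of the knob.
- **Other things:** the top picture showed no change around any of the six bystanders. The orange and red arches were never reached for, but I didn't compare them before and after.
- **Lamp:** no sign of a bump in the wrist forces, which stayed near zero after release.

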